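# Work a tool tote over the middle rail of an old cupboard door

### The arm

A 6-joint arm with a two-finger parallel gripper is mounted at the origin on the work surface. World frame = base frame: x ahead of the robot, y to its left, z up, the work surface at z = 0. Lengths are in m, angles in rad, forces in N, time in s.
With the tool pointing down it reaches from about 0.3 to 0.825 m from the base axis. Payload 5.4 kg.
Tool frame: the origin (TCP) lies at the very end of the fingers, on their centre line; the grasp point (between the pads) lies 19 mm behind it; z points along the fingers, y is the line along which they close (so a half turn about z gives the same grasp; the last joint's range is limited). The gripper opens to 92 mm and grips with 3 to 60 N. Pads are 20 mm wide; open, the fingers measure 128 mm over their backs; the gripper's body (75 mm by 189 mm) begins 69 mm behind the grasp point.
Start: joints at [-1.38, 0.158, 1.597, -0, 1.386, -0.21], TCP at [0.224, -0.529, 0.215] pointing down, gripper open.
Joint ranges: [-2.91, 2.91], [-0.94, 2.29], [0.18, 2.7], [-1.29, 4.43], [0.17, 2.64], [-3, 3]. Speed limits (rad/s): [2.57, 2.57, 3.14, 3.14, 3.14, 3.14].

### API

Orientations are given as a rotation vector (axis times angle).
In Python, from workcell import bot gives the robot as it stands. Calls block until the motion is done:
- bot.goto(position, orientation): joint-space move of the TCP to a pose.
- bot.line_to(position, rot=None, max_speed=0.15): straight line of the TCP; rot=None keeps the orientation; max_speed is the mean speed in m/s.
- bot.set_joints(angles): joint-space move.
- bot.set_gripper(opening, newtons=None): opening from 0.0 (shut) to 1.0 (fully open); newtons is the grip in N (None keeps the last); returns when the fingers have stopped.
- bot.hold(seconds).
- bot.inverse_kinematics(position, orientation): joint angles nearest the present ones, or None.
- bot.read_camera(name): name is "side" or "top" or "wrist"; returns a dict with "pixels" (384x512x3 uint8, blue, green, red), "fx", "fy", "cx", "cy" (pixels), "R" (3x3) and "t" (3): a world point X has camera coordinates R X + t. Camera axes: x right, y down, z forward; pixel columns grow to the right and rows downward; lengths in m; the calibration is good to about 2 mm. The wrist camera is an equidistant fisheye: a pixel r from the principal point sees the ray r / f radians off the axis. A picture is of the moment at which its call begins. There is no depth.
A pose or a line that the arm cannot do raises bot.MotionError and nothing moves.
- bot.job_done(): hands the job in; it is judged then, once.
Readings, each from a call of its own:
- bot.current_clock(): time.
- bot.current_joints(): joint angles.
- bot.current_joint_vel(): joint speeds.
- bot.current_effort(): joint torques, N m.
- bot.current_ee_pos(): TCP position.
- bot.current_tool_rot(): TCP orientation.
- bot.current_contact_force(): force on the tool from outside, world axes, zero at the start.
- bot.current_ft_torque(): the same for the moment, N m.
- bot.current_opening(): opening from 0.0 (shut) to 1.0 (fully open).
- bot.current_grip_force(): force on a finger pad.
Only numpy, scipy, OpenCV 4.12 (cv2) and the standard library are available. Lean on these libraries where they do the work, as an engineer would, in place of code of your own. Each camera call takes 0.05 s, during which the arm holds its last target. There are 200 camera calls.

### The job

The wooden tool tote stands in the first recessed panel of the old door and is in the way of the scraping: bring it into the next panel. Slide it squarely forward until its front bottom edge bears gently against the middle rail, lift that leading edge onto the rail while the tail stays down in the first panel, push the tote across without ever lifting it clear, press it gently home, square and flush against the end rail of the second panel, and let go. Never push hard on the brittle rails, and leave the loose things on the door's frame alone.

Things in the scene. Friction and masses are not known exactly. Their poses are not given: they have to be found in the camera images.
- door: Old frame-and-panel cupboard door fixed flat on the bench, 300 (x) by 610 mm (y), frame top 24 mm up. Two recessed panels, x -100 to 100, floors 8 mm up: the frame and rails stand 16 mm proud. First panel y -270 to -20, middle rail to 20, second panel to 240, end rail to 290. Origin on the bench under the middle rail's centre; +y is the way the tote must travel; z up.
- mid_rail: The middle rail, a fixed wooden bar across the door, 200 mm (x) by 40 mm (y) by 16 mm high with square edges. Origin at the centre of its underside (level with the panel floors); axes as the door's. The tote must not load it with more than 35 N.
- end_rail: The end rail of the second panel, a fixed bar 200 mm (x) by 50 mm (y) by 16 mm high. Origin at the foot of the middle of the face that looks into the second panel; axes as the door's; the bar lies on its +y side. The tote must not load it with more than 20 N; a push home of about 4 to 10 N is right.
- tote: Loose open plywood tool tote, 0.37 to 0.65 kg, 100 wide (x), 160 mm long (y), +y end leads. Side walls and contents to 35 mm; end boards 10 mm thick, 100 wide to 41 mm high, then 50 wide to 91 mm. Between them along y a round bar handle, 20 mm thick, axis 75 mm up. Origin: centre of underside. Starts in the first panel, askew by up to 0.15 rad, some 15 to 60 mm short of the middle rail.
- nose (a point): Middle of the tote's leading bottom edge (tote frame 0, 80, 0 mm); axes as the tote's.
- tail (a point): Middle of the tote's trailing bottom edge (tote frame 0, -80, 0 mm); axes as the tote's.
- grip (a point): On the axis of the tote's bar handle near its leading end (tote frame 0, 45, 75 mm): a good place to take it from above, fingers closing along the tote's x; the tote can swivel between the fingers as its nose is lifted.
- lock_case: Bystander: dark steel lock case 30 x 85 x 14 mm with a small brass boss, loose on the door's frame. Origin under its centre.
- door_knob: Bystander: brass door knob, 44 mm across, 49 mm high, loose on the door's frame. Origin under its centre.
- filler_jar: Bystander: jar of filler, 44 mm across, 55 mm high, loose on the door's frame. Origin under its centre.
Mind the look-alikes: they are no part of the job. There is more than one size of the tote; the job needs the middle-sized.

How it is judged:
By the outcome, as a careful person would: the job done as asked, in the order asked, and still so for the second after the job is handed in, with the robot touching nothing.
It also fails if it takes over 72 s, if anything falls off the work surface, if the arm or the gripper's body presses on something with over 40 N, if the wrist force passes 120 N, or if a joint passes its speed limit or range.

## Working session

There is one attempt and no reset: what is moved stays moved. The work goes in short steps, each a Python script; the robot and the scene stay as the last script left them, time stands still between calls to the robot, and variables do not carry over. Pictures are saved under pics/ and viewed, at most 10 in all, crops included, and the job is handed in when it is done.

```bash
mkdir -p pics; ls; python3 - <<'E'
from workcell import bot
import cv2,numpy as np
for n in("top","side"):
    c=bot.read_camera(n); cv2.imwrite(f"pics/{n}0.png",c["pixels"]); print(n,c["fx"],c["fy"],c["cx"],c["cy"],c["R"],c["t"])
print(bot.current_clock(),bot.current_tool_rot())
E
```

```text
pics
top 387.8384929319021 387.8384929319021 251.77935664113105 191.95084296623085 [[-0.01535029 -0.99986888  0.00515699]
 [-0.99345021  0.01466728 -0.11332059]
 [ 0.11323009 -0.00686272 -0.99354509]] [-0.08896093  0.48729283  0.99718213]
side 405.02269419983617 405.02269419983617 259.897237076127 188.49875696235898 [[-0.9859737  -0.16667185  0.00873793]
 [-0.10673523  0.58942969 -0.80073731]
 [ 0.12830997 -0.79043857 -0.59895193]] [0.43884554 0.17959118 0.91603579]
0.1 [-3.07707877e+00 -6.25000445e-01  5.70452535e-05]
```

View pics/top0.png

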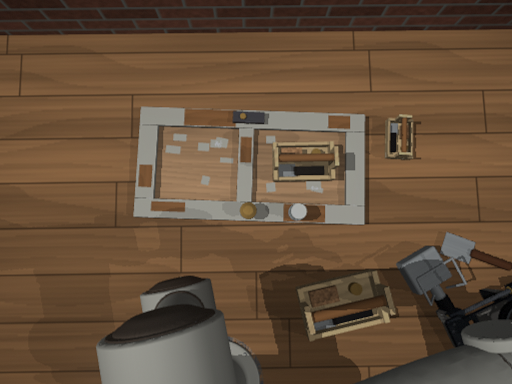

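View pics/side0.png

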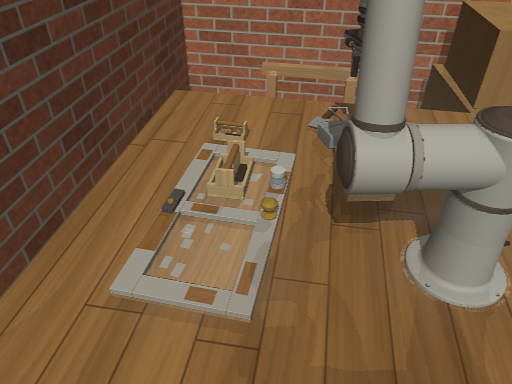

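Top view: three tote look-alikes: small at (400,138), medium at (306,162) standing in the right-hand (longer, first) door panel, and large at (347,305). The one in the first panel (about 62 px ≈ 160 mm long) is the one meant. The middle rail is at u≈237–254, the end rail at u≈137–157, and the knob (248,211), jar (298,212) and lock case (249,117) sit on the frame. I'll confirm in an enlarged crop.

```bash
cat > h.py <<'E'
import numpy as np,cv2
from workcell import bot
from scipy.spatial.transform import Rotation as Rn
def ray(c,uv):
    x=np.array([(uv[0]-c["cx"])/c["fx"],(uv[1]-c["cy"])/c["fy"],1.]); R=np.array(c["R"]);t=np.array(c["t"])
    return -R.T@t, R.T@x
def onz(c,uv,z):
    o,d=ray(c,uv); return o+d*(z-o[2])/d[2]
def proj(c,X):
    p=np.array(c["R"])@X+c["t"]; return np.array([c["fx"]*p[0]/p[2]+c["cx"],c["fy"]*p[1]/p[2]+c["cy"]])
E
python3 - <<'E'
from h import *
c=bot.read_camera("top"); im=c["pixels"]
crop=cv2.resize(im[95:235,125:425],None,fx=2.66,fy=2.66,interpolation=cv2.INTER_CUBIC); cv2.imwrite("pics/crop.png",crop)
# door corners by lines on grey frame mask
hsv=cv2.cvtColor(im,cv2.COLOR_BGR2HSV)
m=((hsv[...,1]<60)&(hsv[...,2]>110)).astype(np.uint8); m[:95]=0;m[235:]=0;m[:,:125]=0;m[:,375:]=0
pts=cv2.findNonZero(m); r=cv2.minAreaRect(pts); b=cv2.boxPoints(r); print(r,b)
for p in b: print(p,onz(c,p,.024))
mm=cv2.cvtColor(m*255,cv2.COLOR_GRAY2BGR)[95:235,125:425]
cv2.imwrite("pics/both.png",np.vstack([cv2.resize(crop,None,fx=.75,fy=.75),cv2.resize(mm,None,fx=2,fy=2)][:1]+[cv2.resize(mm,(crop.shape[1]*3//4 if 0 else int(round(crop.shape[1]*.75)),279))]))
E
```

```text
((250.00228881835938, 165.1842803955078), (230.57737731933594, 110.75639343261719), 2.0095536708831787) [[132.8426  216.48569]
 [136.7264  105.79741]
 [367.162   113.88287]
 [363.2782  224.57115]]
[132.8426  216.48569] [0.42602233 0.21747625 0.024     ]
[136.7264  105.79741] [0.72661945 0.21275297 0.024     ]
[367.162   113.88287] [ 0.69540815 -0.41340522  0.024     ]
[363.2782  224.57115] [ 0.39560989 -0.3884277   0.024     ]
```

View pics/both.png

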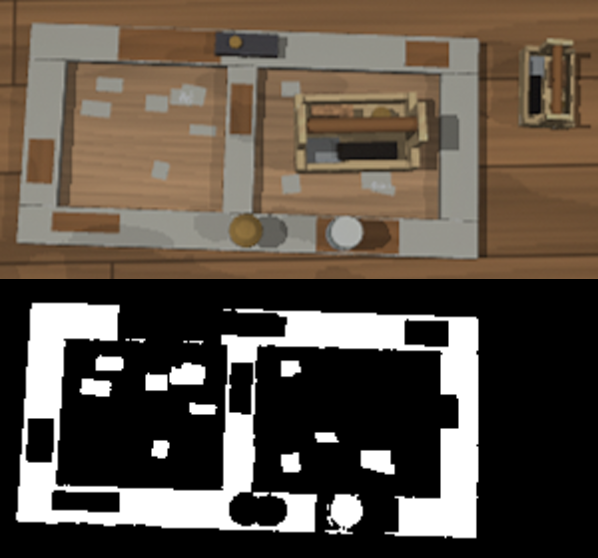

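The crop confirms it: the medium tote stands in the first panel, about (304,161), only slightly askew. Next I'll fit the door and go above the tote for a closer look.

```bash
python3 - <<'E'
from h import *
c=bot.read_camera("top"); im=c["pixels"]; cv2.imwrite("pics/top1.png",im)
hsv=cv2.cvtColor(im,cv2.COLOR_BGR2HSV)
m=((hsv[...,1]<60)&(hsv[...,2]>110)).astype(np.uint8); m[:95]=0;m[235:]=0;m[:,:125]=0;m[:,375:]=0
def fit(P,n):
    P=np.array([onz(c,p,.024)[:2] for p in P],np.float32)
    for _ in range(3):
        vx,vy,x,y=cv2.fitLine(P,cv2.DIST_HUBER,0,.01,.01).ravel()
        e=np.abs((P[:,0]-x)*vy-(P[:,1]-y)*vx); P=P[e<max(.002,1.5*np.median(e))]
    a=np.arctan2(vy,vx); print(n,"ang deg",np.degrees(a),"pt",x,y,"n",len(P)); return (vx,vy,x,y)
rows=[r for r in range(112,212)]
L=fit([(np.nonzero(m[r])[0].min()-.5,r) for r in rows],"left end")
Rr=fit([(np.nonzero(m[r])[0].max()+.5,r) for r in range(120,218)],"right end")
cols=[u for u in range(145,360) if m[:,u].any()]
T=fit([(u,np.nonzero(m[:,u])[0].min()-.5) for u in cols],"top(+x)")
B=fit([(u,np.nonzero(m[:,u])[0].max()+.5) for u in cols],"bot(-x)")
# inner transitions per row
def seg(r,lo,hi):
    z=np.nonzero(m[r,lo:hi])[0]; return lo+z.min()-.5,lo+z.max()+.5
rr=[r for r in range(132,198) if m[r,236:256].sum()>12]
fit([(seg(r,232,258)[0],r) for r in rr],"mid far"); fit([(seg(r,232,258)[1],r) for r in rr],"mid near")
rr=[r for r in range(135,195)]
fit([(seg(r,130,165)[1],r) for r in rr if m[r,130:165].sum()>14],"endrail face")
for u,v in [(304.4,161.2)]: print(onz(c,(u,v),.05))
E
```

```text
left end ang deg -2.7555485 pt 0.57348496 0.21052463 n 100
right end ang deg -2.76879 pt 0.59958875 -0.40151522 n 75
top(+x) ang deg 87.11563 pt 0.7045903 -0.23028141 n 121
bot(-x) ang deg 87.00987 pt 0.41003734 -0.10732959 n 182
mid far ang deg -2.695904 pt 0.52375734 -0.057260796 n 40
mid near ang deg -2.2189107 pt 0.5504985 -0.09789676 n 31
endrail face ang deg -3.2450156 pt 0.56004894 0.1623222 n 38
[ 0.56216566 -0.23477257  0.05      ]
```

```bash
cat >> h.py <<'E'
A=-0.0485; XH=np.array([np.cos(A),np.sin(A),0]); YH=np.array([-np.sin(A),np.cos(A),0]); O=.5648*XH-.0520*YH
def d2w(x,y,z): return O+x*XH+y*YH+np.array([0,0,z])
def w2d(p): q=np.array(p)-O; return np.array([q@XH,q@YH,q[2]])
def rot(yaw,pitch=0,flip=0):
    # tool y along +/- door-x rotated by yaw; pitch>0 = nose (+y) up
    s=-1 if flip else 1
    M=np.column_stack([[0,s,0],[s,0,0],[0,0,-1]]).astype(float)
    return (Rn.from_euler('z',A+yaw)*Rn.from_euler('x',pitch)*Rn.from_matrix(M)).as_rotvec()
E
python3 - <<'E'
from h import *
p=d2w(0,-.13,.26)
for f in (0,1):
    print(f,[np.round(bot.inverse_kinematics(d2w(0,y,.3 if 0 else .12),rot(0,t,f)),2) if bot.inverse_kinematics(d2w(0,y,.12),rot(0,t,f)) is not None else None for y in(-.13,.2) for t in(0,-.25,.25)])
f=0 if bot.inverse_kinematics(p,rot(0,0,0)) is not None else 1
bot.goto(p,rot(0,0,f))
c=bot.read_camera("wrist"); cv2.imwrite("pics/w1.png",c["pixels"]); print(f,bot.current_clock(),c["fx"],c["cx"],c["cy"],c["R"],c["t"],bot.current_contact_force(),bot.current_opening())
c=bot.read_camera("top"); cv2.imwrite("pics/t2.png",c["pixels"])
E
```

```text
0 [array([-0.56,  0.29,  1.63, -0.  ,  1.22, -0.52]), array([-0.44,  0.26,  1.7 , -0.26,  1.1 , -0.28]), array([-0.68,  0.37,  1.55,  0.21,  1.37, -0.68]), array([ 0.  ,  0.27,  1.66, -0.  ,  1.21,  0.05]), array([ 0.14,  0.34,  1.59, -0.26,  1.26,  0.27]), array([-0.14,  0.24,  1.71,  0.27,  1.22, -0.19])]
1 [array([-0.56,  0.29,  1.63, -0.  ,  1.22,  2.63]), array([-0.44,  0.26,  1.7 , -0.26,  1.1 ,  2.86]), array([-0.68,  0.37,  1.55,  0.21,  1.37,  2.46]), None, array([ 0.14,  0.34,  1.59, -0.26,  1.26, -2.87]), array([-0.14,  0.24,  1.71,  0.27,  1.22,  2.95])]
0 1.9417 297.3186396354542 247.20627338937078 191.8812259145038 [[ 0.99874487 -0.05007369 -0.00114296]
 [-0.04811079 -0.96544056  0.25614423]
 [-0.01392955 -0.25576775 -0.9666379 ]] [-0.56418866 -0.21681162  0.38754668] [-0.44595355 -0.00582026 -0.52013479] 0.9995730513049174
```

View pics/w1.png

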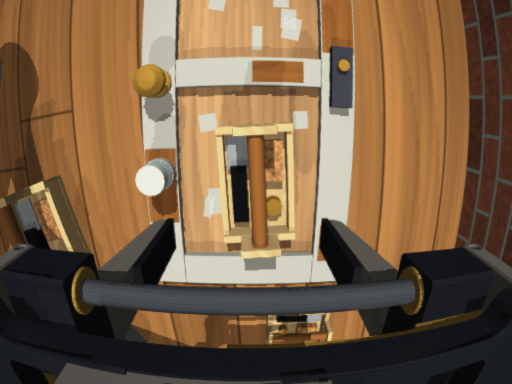

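Wrist view: the tote's handle runs from about (257,137) to (260,246), its leading board is at rows 124–135 with wide corners (217,132) and (293,124). The middle rail is at rows 60–87 and the jar (153,178), knob (151,80) and lock case (341,77) are well clear of the corridor.

```bash
cat >> h.py <<'E'
def wray(c,uv,z):
    d=np.array([uv[0]-c["cx"],uv[1]-c["cy"]]); r=np.hypot(*d); th=r/c["fx"]
    v=np.array([*(d/r*np.sin(th)),np.cos(th)]); R=np.array(c["R"]); o=-R.T@c["t"]; w=R.T@v
    return o+w*(z-o[2])/w[2]
E
python3 - <<'E'
from h import *
c=bot.read_camera("wrist"); im=c["pixels"]; hsv=cv2.cvtColor(im,cv2.COLOR_BGR2HSV)
pts=[]
for r in range(150,232,2):
    row=hsv[r,240:276]; k=np.nonzero((row[:,0]<14)&(row[:,1]>150)&(row[:,2]>60))[0]
    if len(k)>8: pts.append((240+np.median(k),r,len(k)))
print(pts[::6])
P=np.array([w2d(wray(c,p[:2],.088))[:2] for p in pts],np.float32)
vx,vy,x,y=cv2.fitLine(P,cv2.DIST_HUBER,0,.01,.01).ravel()
print("handle yaw rel door",np.arctan2(-vx*np.sign(vy),abs(vy)),x,y)
for n,p,z in[("corner L",(216.5,133),.049),("corner R",(293,124),.049),("narrow front L",(232,130),.099),("narrow front R",(277,126),.099),("tail narrow L",(243,258),.099),("tail R",(281,255),.099),("rail nearL",(180,87),.024),("rail nearR",(320,85),.024),("rail farL",(177,60),.024),("rail farR",(320,58),.024)]:
    print(n,np.round(w2d(wray(c,p,z))*1e3,1))
E
```

```text
[]Traceback (most recent call last):
  File "<stdin>", line 9, in <module>
cv2.error: OpenCV(4.12.0) /io/opencv/modules/imgproc/src/linefit.cpp:618: error: (-215:Assertion failed) npoints2 >= 0 || npoints3 >= 0 in function 'fitLine'
```

```bash
python3 - <<'E'
from h import *
c=bot.read_camera("wrist"); im=c["pixels"]; hsv=cv2.cvtColor(im,cv2.COLOR_BGR2HSV)
print(hsv[190,244:276,:].tolist())
E1=[wray(c,(257.5,140),.083),wray(c,(260.5,240),.083)]
E1=[w2d(e) for e in E1]; print(np.round(np.array(E1)*1e3,1), "yaw",np.arctan2(-(E1[0]-E1[1])[0],(E1[0]-E1[1])[1]))
for n,p,z in[("corner L",(216.5,133),.049),("corner R",(293,124),.049),("narrow front L",(232,130),.099),("narrow front R",(277,126),.099),("tail narrow L",(243,258),.099),("tail R",(281,255),.099),("rail nearL",(180,87),.024),("rail nearR",(320,85),.024),("rail farL",(177,60),.024),("rail farR",(320,58),.024)]:
    print(n,np.round(w2d(wray(c,p,z))*1e3,1))
E
```

```text
[[120, 27, 19], [105, 27, 19], [17, 62, 29], [18, 115, 91], [19, 115, 164], [18, 123, 172], [15, 163, 119], [13, 176, 129], [14, 178, 145], [14, 178, 156], [14, 178, 163], [14, 176, 168], [14, 176, 172], [14, 178, 173], [14, 178, 172], [14, 178, 168], [14, 176, 164], [14, 178, 158], [14, 177, 148], [14, 180, 136], [13, 173, 122], [15, 149, 128], [18, 122, 180], [20, 109, 223], [20, 107, 227], [20, 105, 229], [20, 103, 230], [20, 103, 230], [20, 103, 230], [20, 105, 229], [20, 105, 228], [20, 106, 227]]
[[  11.3  -88.5   83. ]
 [  16.  -214.3   83. ]] yaw 0.03749743914965176
corner L [-40.  -82.1  49. ]
corner R [ 57.9 -70.3  49. ]
narrow front L [-17.5 -75.9  99. ]
narrow front R [ 32.3 -71.4  99. ]
tail narrow L [  -6.1 -231.8   99. ]
tail R [  41.1 -228.    99. ]
rail nearL [-92.4 -18.4  24. ]
rail nearR [ 98.9 -15.5  24. ]
rail farL [-96.6  20.1  24. ]
rail farR [99.1 22.9 24. ]
```

```bash
python3 - <<'E'
from h import *
c=bot.read_camera("wrist"); hsv=cv2.cvtColor(c["pixels"],cv2.COLOR_BGR2HSV)
pts=[]
for r in range(142,236,3):
    k=np.nonzero((hsv[r,244:274,1]>140)&(hsv[r,244:274,0]<17))[0]+244
    k=[u for u in k if 246<=u<=272]
    if 10<len(k)<22: pts.append((np.mean([min(k),max(k)]),r,len(k)))
print([tuple(map(float,p)) for p in pts[::4]])
P=np.array([w2d(wray(c,p[:2],.083))[:2] for p in pts],np.float32)
vx,vy,x,y=cv2.fitLine(P,cv2.DIST_HUBER,0,.01,.01).ravel()
print("yaw",np.arctan2(-vx/vy,1),x,y,len(P))
E
```

```text
[(257.0, 181.0, 17.0), (257.5, 193.0, 16.0), (258.0, 205.0, 15.0), (258.5, 217.0, 16.0), (259.0, 229.0, 15.0)]
yaw 0.051945046 0.013051358 -0.17676695 19
```

```bash
cat >> h.py <<'E'
def tcp(x,ytail,ztail,pitch,yaw=0):
    """TCP for a tote whose tail point is at door (x,ytail,ztail), tool held square to the tote"""
    s,c=np.sin(pitch),np.cos(pitch)
    f=.125*c-.056*s; h=.125*s+.056*c
    return d2w(x-f*np.sin(yaw),ytail+f*np.cos(yaw),ztail+h), rot(yaw,pitch)
def F(base=np.zeros(3)):
    f=np.array(bot.current_contact_force())-base; return np.round([f@XH,f@YH,f[2]],2)
def mv(x,yt,zt,pitch,yaw=0,v=.06):
    p,r=tcp(x,yt,zt,pitch,yaw); bot.line_to(p,rot=r,max_speed=v)
E
python3 - <<'E'
from h import *
yaw=.065; cx,cy=.0125,-.152
xt,yt=cx+.08*np.sin(yaw),cy-.08*np.cos(yaw)
p,r=tcp(xt,yt,.008,0,yaw); 
bot.line_to(p+[0,0,.07],rot=r,max_speed=.2); bot.line_to(p,max_speed=.1)
b=F(); print("before",b)
bot.set_gripper(0.,12); print("closed",F(),bot.current_opening()*92,bot.current_grip_force(),bot.current_clock())
c=bot.read_camera("top"); cv2.imwrite("pics/g1.png",cv2.resize(c["pixels"][95:235,125:425],None,fx=2,fy=2))
c=bot.read_camera("wrist"); cv2.imwrite("pics/w2.png",c["pixels"])
E
```

```text
before [-0.12  0.22  0.1 ]
closed [ 0.67 -0.49 -0.19] 19.57540762063131 11.997255384922028 4.8667
```

View pics/w2.png

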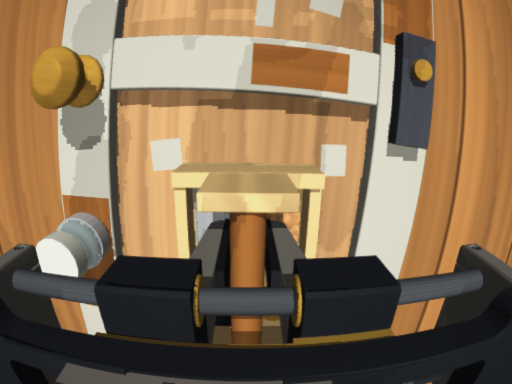

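Wrist view: the fingers hold the handle at (248,270), and the leading board's wide top edge is level at row ≈167 (u 175–322), so tote and tool are square. The middle rail's near edge is at row ≈90–100.

```bash
python3 - <<'E'
from h import *
c=bot.read_camera("wrist")
for n,p,z in[("L",(175,168),.049),("R",(323,168),.049),("rail L",(112,88),.024),("rail R",(376,104),.024),("far L",(115,39),.024),("far R",(380,55),.024)]: print(n,np.round(w2d(wray(c,p,z))*1e3,1))
# square it about its centre, x toward 6 mm, then slide
b=F()
yaw=.065; cx,cy=.0125,-.152
for k in (.5,1):
    a=yaw*(1-k); x=.0125-.0065*k
    mv(x+.08*np.sin(a),cy+.005*k-.08*np.cos(a),.008,0,a,.05); print("sq",F(b))
y=cy+.005-.08
while y<-.188: 
    y=min(y+.02,-.188); mv(.006,y,.008,0,0,.06); print(round(y*1e3),F(b))
print(bot.current_clock())
c=bot.read_camera("wrist"); cv2.imwrite("pics/w3.png",c["pixels"])
E
```

```text
L [-39.5 -71.5  49. ]
R [ 55.6 -65.3  49. ]
rail L [-97.3 -17.6  24. ]
rail R [ 99.1 -17.5  24. ]
far L [-97.9  20.5  24. ]
far R [100.   20.6  24. ]
sq [-1.23  0.98 -0.68]
sq [-0.76  0.46 -0.58]
-207 [-1.41  3.59 -0.53]
-188 [-1.35  4.03  0.33]
6.4667
```

View pics/w3.png

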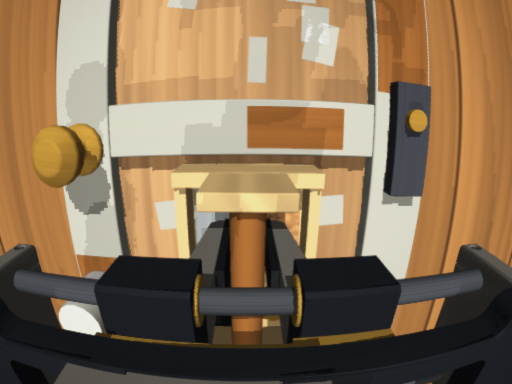

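Wrist view: the tote is square to the middle rail (board edge row 168 and rail edge row 155, both level), with roughly 8 mm to go. I'll creep to contact.

```bash
python3 - <<'E'
from h import *
bot.hold(.2); b=F(); print("static",b)
y=-.188; prev=None
while y<-.172:
    y+=.001; mv(.006,y,.008,0,0,.02); f=F(b); print(round(y*1e3,1),f,np.round(w2d(bot.current_ee_pos())[1]*1e3,1))
    if y>-.186 and prev is not None and abs(f[1]-prev)>2.5: break
    if y<=-.1855: prev=f[1]
print(bot.current_clock(),F())
E
```

```text
static [-0.07  3.17  0.08]
-187.0 [ 0.39 -4.46 -1.41] -62.7
-186.0 [-0.12 -4.67 -2.23] -61.4
-185.0 [-0.29 -5.78 -1.28] -60.0
-184.0 [ 0.99 -4.59 -0.79] -58.8
-183.0 [ 0.13 -4.07 -0.84] -57.8
-182.0 [-0.45 -4.32 -1.35] -56.9
-181.0 [ 1.12 -4.32 -1.11] -55.9
-180.0 [ 0.1  -3.67 -1.41] -54.9
-179.0 [ 1.01 -4.75 -1.36] -54.0
-178.0 [ 0.84 -8.82 -3.52] -53.6
9.2167 [ 0.61 -5.66 -3.44]
```

```bash
cat >> h.py <<'E'
DY=.0017; X0=.006
def go(yt,zt,pitch,v=.06):
    mv(X0,yt+DY,zt,pitch,0,v); f=F(np.array([.2,.2,-.1]))
    print(f"tail {yt*1e3:.0f},{zt*1e3:.1f} p {pitch:.3f}",f,f"t{bot.current_clock():.1f}")
    if np.abs(f).max()>14: raise SystemExit("force")
E
python3 - <<'E'
from h import *
for p in(.03,.06,.09,.125): go(-.180,.008,p,.04)
c=bot.read_camera("side"); cv2.imwrite("pics/s1.png",c["pixels"][60:320,90:350])
d=.16
for d in (.15,.14,.125,.11,.095):
    go(-.020-d,.008,max(.125,np.arctan(.018/d)))
im=bot.read_camera("side")["pixels"]
cv2.imwrite("pics/s2.png",cv2.resize(np.hstack([c["pixels"][110:270,120:320],im[110:270,120:320]]),None,fx=2,fy=2,interpolation=cv2.INTER_CUBIC))
E
```

```text
tail -180,8.0 p 0.030 [ 0.59 -3.71 -2.94] t9.5
tail -180,8.0 p 0.060 [ 0.52 -1.83 -3.15] t9.7
tail -180,8.0 p 0.090 [ 0.08 -2.31 -4.81] t10.0
tail -180,8.0 p 0.125 [-0.27 -1.5  -3.28] t10.2
tail -170,8.0 p 0.125 [-1.55  0.8  -2.49] t10.6
tail -160,8.0 p 0.128 [-0.28  1.57 -3.44] t10.9
tail -145,8.0 p 0.143 [-0.45  1.35 -3.01] t11.3
tail -130,8.0 p 0.162 [-0.53  0.2  -2.49] t11.7
tail -115,8.0 p 0.187 [-0.33  0.47 -3.2 ] t12.1
```

View pics/s2.png

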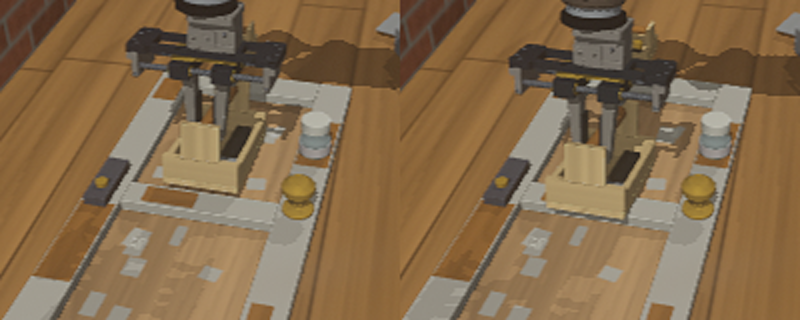

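The side pictures show the nose lifted over the middle rail (left, ≈(205,185)) and then past it (right, ≈(590,205)). Fz of about −3 N is only part of the weight, so the tail is still down. Carrying on across.

```bash
python3 - <<'E'
from h import *
for d in (.08,.065): go(-.020-d,.008,np.arctan(.017/d))
d=.067
for p in (.18,.12,.06,0): go(-.020-d*np.cos(p),.024-d*np.sin(p),p,.05)
for y in (-.065,-.045): go(y,.024,0)
# tip nose down about far corner (y .020)
e=.065
for p in (-.06,-.12,-np.arcsin(.0155/(.16-e))): go(.020-e*np.cos(p),.024-e*np.sin(p),p,.05)
c=bot.read_camera("side"); 
for e in (.05,.035,.02,.01):
    p=-np.arcsin(.0155/(.16-e)); go(.020-e*np.cos(p),.024-e*np.sin(p),p,.05)
im=bot.read_camera("side")["pixels"]
cv2.imwrite("pics/s3.png",cv2.resize(np.hstack([c["pixels"][150:310,120:320],im[150:310,120:320]]),None,fx=2,fy=2,interpolation=cv2.INTER_CUBIC))
E
```

```text
tail -100,8.0 p 0.209 [-0.81  1.03 -1.92] t12.5
tail -85,8.0 p 0.256 [ 0.08  1.01 -2.23] t12.8
tail -86,12.0 p 0.180 [-1.67 -0.79 -0.4 ] t13.1
tail -87,16.0 p 0.120 [-0.32  0.84  0.85] t13.4
tail -87,20.0 p 0.060 [-0.54  1.47  0.94] t13.6
tail -87,24.0 p 0.000 [0.6  2.01 1.15] t13.9
tail -65,24.0 p 0.000 [-1.62  2.33  1.44] t14.4
tail -45,24.0 p 0.000 [ 0.24  1.64 -0.35] t14.9
tail -45,27.9 p -0.060 [-0.01  1.46  0.8 ] t15.1
tail -45,31.8 p -0.120 [-0.34  1.84  0.39] t15.4
tail -44,34.6 p -0.164 [0.43 0.69 0.54] t15.6
tail -30,31.0 p -0.141 [-0.84  1.41  0.15] t16.1
tail -15,28.3 p -0.124 [-1.39  3.16 -0.01] t16.5
tail 0,26.2 p -0.111 [-1.04  2.2  -0.64] t17.0
tail 10,25.0 p -0.104 [-1.41  1.55 -0.57] t17.3
```

View pics/s3.png

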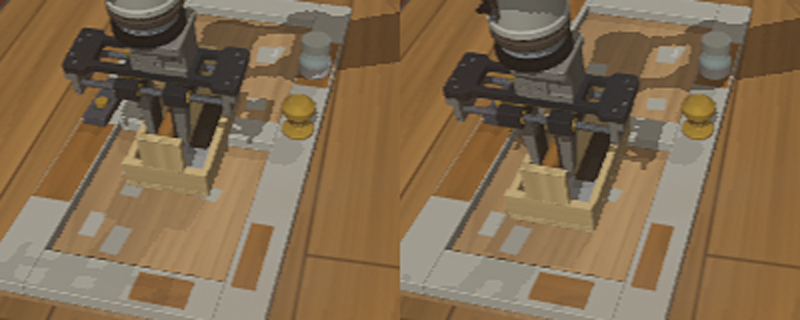

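The side pictures show the tote tipped nose-down into the second panel (nose ≈(555,225) in the right half), with the tail still on the rail and the bystanders untouched. Next I lower the tail and slide it towards the end rail.

```bash
python3 - <<'E'
from h import *
p=-np.arcsin(.0155/.16); go(.019,.0238,p,.05); go(.0245,.0238,p,.04)
bot.set_gripper(0.,18)
yn=.0245+.16*np.cos(p)
for p in (-.07,-.035,0): go(yn-.16*np.cos(p),.008-.16*np.sin(p),p,.04)
bot.hold(.2)
for y in (.045,.066): go(y,.008,0,.05)
bot.hold(.2)
c=bot.read_camera("wrist"); cv2.imwrite("pics/w4.png",c["pixels"]); print(F(),bot.current_opening()*92)
E
```

```text
tail 19,23.8 p -0.097 [ 0.41  0.67 -2.56] t17.7
tail 24,23.8 p -0.097 [-0.75  1.01 -3.05] t18.0
tail 24,19.2 p -0.070 [ 0.09  0.77 -1.32] t18.4
tail 24,13.6 p -0.035 [ 0.17  0.33 -2.1 ] t18.7
tail 24,8.0 p 0.000 [ 0.46  0.27 -0.5 ] t18.9
tail 45,8.0 p 0.000 [-0.18  1.6   3.46] t19.7
tail 66,8.0 p 0.000 [-0.37 -2.92  5.31] t20.3
[-0.22 -0.34  5.24] 19.33678974264489
```

View pics/w4.png

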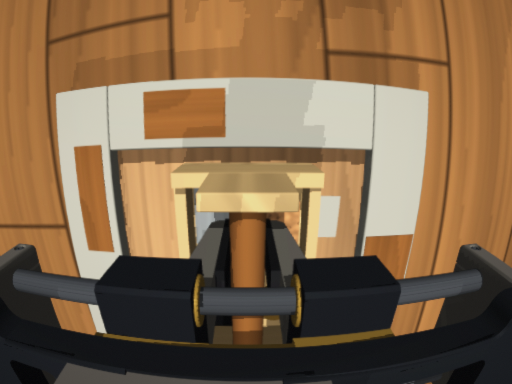

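Wrist view: the tote's front edge (row 168) is parallel to the end rail edge (row 149), about 11 mm short and square. I'll ease off the slight downward press, then creep home.

```bash
python3 - <<'E'
from h import *
z=.008
while F()[2]>.8 and z<.0105: z+=.0004; mv(X0,.066+DY,z,0,0,.02); bot.hold(.1)
print("z",z,F())
y=.066; fs=[]
while y<.088:
    y+=.001; mv(X0,y+DY,z,0,0,.02); f=F(); fs.append(f[1])
    print(round(y*1e3,1),f,np.round(w2d(bot.current_ee_pos())[1]*1e3,1))
    if len(fs)>4 and f[1]<np.median(fs[1:-1])-3.0: break
bot.hold(.3); print(F(),bot.current_clock())
c=bot.read_camera("wrist"); cv2.imwrite("pics/w5.png",c["pixels"])
E
```

```text
z 0.008799999999999999 [ 2.27 -0.11 -0.78]
67.0 [-0.62 -2.34 -0.95] 193.5
68.0 [ 0.52 -0.3  -2.24] 194.8
69.0 [-0.81 -1.3  -1.87] 195.9
70.0 [-0.94 -0.61 -2.41] 196.9
71.0 [-0.38 -0.89 -2.95] 197.8
72.0 [-0.67 -0.36 -2.68] 198.8
73.0 [ 0.36  0.11 -3.03] 199.8
74.0 [ 0.19 -0.22 -2.51] 200.8
75.0 [ 0.   -1.09 -2.17] 201.8
76.0 [ 0.14  0.04 -2.88] 202.8
77.0 [-0.57 -0.82 -2.  ] 203.8
78.0 [ 0.19 -0.35 -2.86] 204.8
79.0 [ 0.43 -0.34 -2.19] 205.8
80.0 [ 1.41 -5.03 -3.26] 206.0
[-0.67 -4.91 -2.86] 25.0333
```

```bash
python3 - <<'E'
from h import *
y=.080; z=.0088
while F()[2]<-.7 and z>.0078: z-=.0002; mv(X0,y+DY,z,0,0,.02); bot.hold(.1)
print(z,F())
while F()[1]>-6.3 and y<.083: y+=.0003; mv(X0,y+DY,z,0,0,.02); bot.hold(.15); print(y,F())
bot.hold(.5); print(F())
bot.set_gripper(.9); bot.hold(.3); print(F(),bot.current_opening())
p=np.array(bot.current_ee_pos()); bot.line_to(p+[0,0,.12],max_speed=.1)
c=bot.read_camera("wrist"); cv2.imwrite("pics/w6.png",c["pixels"]); print(bot.current_clock())
p=np.array(bot.current_ee_pos()); bot.line_to(p+[-.12,-.15,.05],max_speed=.2)
c=bot.read_camera("top"); cv2.imwrite("pics/t6.png",cv2.resize(c["pixels"][95:235,125:375],None,fx=3,fy=3,interpolation=cv2.INTER_CUBIC))
E
```

```text
0.007999999999999998 [-0.39 -6.1  -0.06]
0.0803 [-1.91 -6.51  0.03]
[-1.26 -6.94 -0.01]
[-0.18 -0.41  0.33] 0.8965774500826921
30.1083
```

View pics/w6.png

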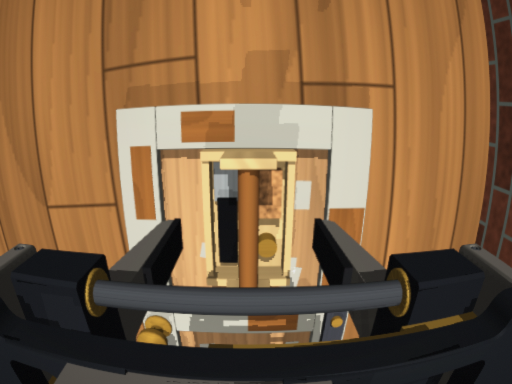

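Wrist view: the tote's front edge (row ≈152, u 202–296) lies parallel and flush against the end rail edge (row ≈149). It sits flat and released, and the gripper is clear.

```bash
python3 -c "
from workcell import bot
print(bot.current_contact_force(),bot.current_clock()); print(bot.job_done())"
```

```text
[-0.06544258 -0.40548078  0.54379349] 31.3
the job is handed in; nothing more can be done
None
```

The medium tote is now in the second panel, pressed home against the end rail with about 6–7 N, looking square and flush in the last picture; I let go and handed the job in at about 31 s, with no verdict returned.

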